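Turn the specimen for its next photograph

TASK

On the photo turntable, push slowly and lightly against one of its four arms with a fingertip, without gripping anything, until the red arm points straight at the blue marker on the stand. Then press the green camera release button all the way down and let it come back up. Do not touch the specimen jar riding on the turntable, do not press the button before the red arm is in place, and leave everything else where it is.

Things in the scene. Friction and masses are not known exactly. Their poses are not given: they have to be found in the camera images.
- stand: grey round base plate of the turntable, 370 mm diameter, 8 mm thick, fixed to the table but placed differently (position and any yaw) each time. Origin on the turning axis at table height. Its x axis is the direction of the red arm when joint turntable reads 0.
- turntable (a joint): angle of the turntable about the vertical axis through the stand's origin, rad, positive anticlockwise seen from above; starts within 0.4 of 0, end stops at -2.4 and +2.4. The arm at the joint angle is the red one. Friction of the bearing about 0.25 N m (2 N pushed at 115 mm from the axis): it stays where it is left. Turn it slowly: below 2 rad/s, and with less than 25 N on it.
- red_arm_aim (a point): The turntable is a black disc, 120 mm diameter, top 55 mm above the table, with four round arms at 90 degrees, 16 mm thick, centred 42 mm above the table, ending 150 mm from the axis: one red with a white dash, three steel. This point lies on the red arm's line, 18 mm beyond its tip (168 mm from the axis), above a marker's centre when it points there.
- blue_marker: blue disc, 24 mm diameter, 6 mm thick, fixed on the base plate, 168 mm from the turntable's axis, 57 degrees to one side or the other of the stand's x axis. Origin at the centre of its underside, 8 mm above the table. The red arm must point here.
- yellow_marker: yellow disc of the same size on the other side of the stand's x axis: for another view, not wanted now.
- specimen_jar: glass jar with white lid and a dry red coral inside, 66 mm diameter, 90 mm tall, 0.22 kg, standing loose on the middle of the turntable, origin at the centre of its underside, 55 mm above the table, its lid 145 mm above the table. It rides along when the turntable turns.
- release_top (a point): centre of the top face of the round green button (30 mm diameter), 52 mm above the table when up. It is pressed straight down. It sits in a black collar 12 mm high on a grey box, 90 x 70 x 30 mm, fixed to the table.
- release (a joint): how far the green button is pressed, m: 0 up, 0.006 fully down; a spring needing 1.5 N to start and 5 N fully down; it returns by itself. It counts as pressed from 0.0045.
- amber_jar: bystander: loose amber jar with white lid, 60 mm diameter, 110 mm tall on the far side of the release box; origin under its centre
- shell_jar: bystander: loose clear jar with a shell, 76 mm diameter, 130 mm tall; origin under its centre
- coral_jar: bystander: loose clear jar with a white coral, 72 mm diameter, 120 mm tall; origin under its centre
- spare_lid: bystander: loose white jar lid, 62 mm diameter, 16 mm tall, lying on the table; origin under its centre
- scale_block: bystander: loose black bar, 100 x 20 x 12 mm, lying on the table; origin under its centre
Mind the look-alikes: they are no part of the job. Leave any purple or turquoise look-alike of the part that bears release_top alone.

How it is judged:
On the way, in this order (a step that is already met when the one before it is completed fails the run):
1. the red arm points at the blue marker and the turntable is at rest (horizontal distance between red_arm_aim and blue_marker below 0.012 m and velocity of joint turntable between -0.05 and 0.05 rad/s), for 0.3 s.
2. with the arm in place, the release button is pressed down (horizontal distance between red_arm_aim and blue_marker below 0.012 m and value of joint release above 0.0045 m), for 0.02 s.
At the end, for the whole second after the job is handed in: the red arm's line passes within 12 mm of the blue marker's centre (over the marker), the turntable is at rest, the button has been pressed and is up again (within 1.5 mm), and the specimen jar stands upright within 20 mm of the middle of the turntable (all of step 1 and value of joint release below 0.0015 m and horizontal distance between specimen_jar and stand below 0.02 m and angle between specimen_jar's own z axis and vertical below 0.1 rad and linear speed of specimen_jar below 0.03 m/s and height (world z) of specimen_jar below 0.06 m); the robot touches nothing.
It fails at once if the specimen jar is touched by the robot, lifted, tipped or slides more than 20 mm (contact force between any of the arm, the fingers and specimen_jar above 0.5 N or distance of specimen_jar from where it was at the start of the episode above 0.02 m or angle between specimen_jar's own z axis and vertical above 0.2 rad).
It fails at once if the turntable is spun faster than 2 rad/s (velocity of joint turntable above 2 rad/s or velocity of joint turntable below -2 rad/s).
It fails at once if the turntable or its stand is pushed or gripped with more than 25 N (contact force between any of the fingers, the arm and stand above 25 N).
It fails at once if the button is pressed while the red arm is not at the blue marker (horizontal distance between red_arm_aim and blue_marker above 0.012 m and value of joint release above 0.003 m).
It fails at once if a bystander is moved more than 20 mm (distance of any of amber_jar, shell_jar, coral_jar, spare_lid, scale_block from where it was at the start of the episode above 0.02 m).
It also fails if it takes over 58 s, if anything falls off the work surface, if the arm or the gripper's body presses on something with over 40 N, if the wrist force passes 120 N, or if a joint passes its speed limit or range.

ROBOT

A 6-joint arm with a two-finger parallel gripper is mounted at the origin on the work surface. World frame = base frame: x ahead of the robot, y to its left, z up, the work surface at z = 0. Lengths are in m, angles in rad, forces in N, time in s.
With the tool pointing down it reaches from about 0.4 to 0.825 m from the base axis. Payload 7 kg.
Tool frame: the origin (TCP) lies between the finger pads; the fingertips stand 22 mm ahead of it and the grasp point (between the pads) lies 3 mm ahead of it; z points along the fingers, y is the line along which they close (so a half turn about z gives the same grasp; the last joint's range is limited). The gripper opens to 88 mm and grips with 3 to 60 N. Pads are 19 mm wide; open, the fingers measure 130 mm over their backs; the gripper's body (78 mm by 193 mm) begins 47 mm behind the grasp point.
Start: joints at [1.521, 0.359, 0.012, 0, -1.224, -0.288], TCP at [0.224, 0.637, 0.249] pointing down, gripper open.
Joint ranges: [-3.07, 3.07], [-1.43, 2.12], [-1.02, 1.25], [-3.03, 1.67], [-3.05, -0], [-3.03, 3.03]. Speed limits (rad/s): [2.39, 2.39, 3.01, 3.14, 3.14, 3.14].

INTERFACE

Orientations are given as [roll, pitch, yaw] about the fixed x, y, z axes, in that order (R = Rz(yaw) Ry(pitch) Rx(roll)).
In Python, from rig import read_state, grab_frame, hand_in, recognise, outline_of gives the robot as it stands. The module is installed in compiled form; this text tells all that it offers.
- The arm moves only by the tool send_rows, never from a script. Its argument "commands" is a list of rows, each an object of numbers: "tx", "ty", "tz": the shift along the world's x, y, z in mm; "yaw": the turn about the world's z in degrees. In form: [{"tx": .., "ty": .., "tz": .., "yaw": ..}, ...]. A call has 1 to 20 rows; each row is the pose to reach, as a shift and turn from the pose commanded when the call began; what a row does not reach only later rows make up. A row lasts 1/8 s, in which the tool goes at most 62.5 mm and 10.7 degrees, less where a joint would pass 70% of its speed; a pose out of reach is approached as far as the arm can. A call with a gripper value outside its range is refused whole. "grip" is the closure in counts, from 0 (fully open) to 255 (shut), set as the call begins (left out, the last holds). The fingers move at their own pace and stop on an object; "force" is the grip in N (left out, the last holds). Time passes only in rows, so rows that repeat a pose let the fingers close. It gives the time, the measured TCP pose, the force, the opening and the grip force at its end, in the units of the state.
- read_state(): the state, without advancing time (a new reading comes with each control period).
- grab_frame(name): name is "scene" or "side" or "wrist"; returns a dict with "frame" (420x560x3 uint8, red, green, blue), "range_z" (420x560 float32, m along the optical axis (not along the pixel's ray), 0 where there is no reading), "K" (3x3 intrinsics, pixels), "distortion" ([k1, k2, p1, p2, k3] as OpenCV has them; the pictures are not rectified), "R" (3x3) and "t" (3): a world point X has camera coordinates R X + t. Camera axes: x right, y down, z forward; pixel columns grow to the right and rows downward; lengths in m; the calibration is good to about 2 mm. A picture is of the moment at which its call begins.
- hand_in(): hands the job in; it is judged then, once.
Trained networks look in a picture, given as the dict that the camera call returned (one of the last four; its "shot" number tells which), for a name from the list of things; names that differ only in an ending like _2 or _b are one class to them, and where a whole thing is asked for, a point or a joint stands for the part that bears it (a point fixed in the world has none). Each returns a list of dicts, best first, with "conf" (0 to 1); they miss things now and then, are a little off and sometimes report something else, mostly with a low value. They report only what shows in the picture. A call takes as long as a camera call. They do not tell look-alikes from the thing itself.
- recognise(picture, target): "box" ([left, top, width, height] in pixels, round what is visible of it).
- outline_of(picture, target): "mask" (420x560 bool, what is visible of it) and "box" ([left, top, width, height] in pixels, round what is visible of it).
The state is a dict: "time": time; "joint_pos": joint angles; "qd": joint speeds; "tau": joint torques, N m; "tool_pos": TCP position; "tool_rot": TCP orientation; "wrist_force": force on the tool from outside, world axes, zero at the start; "wrist_torque": the same for the moment, N m; "gripper_width": finger opening in m; "grip_force": force on a finger pad.
Only numpy, scipy, OpenCV 4.12 (cv2) and the standard library are available. Lean on these libraries where they do the work, as an engineer would, in place of code of your own. Each camera call takes 0.05 s, during which the arm holds its last target. There are 200 camera calls.

## Working session

There is one attempt and no reset: what is moved stays moved. The work goes in short steps, Python scripts to look and compute and a tool call to move; the robot and the scene stay as the last step left them, time stands still between calls to the robot, and variables do not carry over. Pictures are saved under pics/ and viewed, at most 10 in all, crops included, and the job is handed in when it is done.

Besides the shell and the picture viewer there is one more tool, called in YAML: its name, and indented under it one key for each argument. send_rows: Moves the arm, as the interface text tells. Its arguments: {"type":"object","properties":{"commands":{"type":"array"},"grip":{"type":"number"},"force":{"type":"number"}},"required":["commands"]}

```bash
mkdir -p pics; cat > h.py <<'E'
import numpy as np, cv2
from rig import *
def ray(p,uv):
    n=cv2.undistortPoints(np.array(uv,float).reshape(-1,1,2),p["K"],np.array(p["distortion"],float)).reshape(-1,2)
    d=np.c_[n,np.ones(len(n))]@np.array(p["R"]); c=-np.array(p["R"]).T@np.array(p["t"]); return c,d
def onz(p,uv,z):
    c,d=ray(p,uv); return c+d*((z-c[2])/d[:,2])[:,None]
def cloud(p,mask):
    v,u=np.nonzero(mask&(p["range_z"]>0)); c,d=ray(p,np.c_[u,v]); return c+d*p["range_z"][v,u][:,None]
def proj(p,X):
    return cv2.projectPoints(np.array(X,float).reshape(-1,1,3),cv2.Rodrigues(np.array(p["R"]))[0],np.array(p["t"],float),p["K"],np.array(p["distortion"],float))[0].reshape(-1,2)
def save(p,n): cv2.imwrite("pics/"+n,p["frame"][:,:,::-1])
E
python3 - <<'E'
from h import *
print(read_state())
for n in ["scene","side"]:
    p=grab_frame(n); save(p,n+"0.png")
    for t in ["stand","turntable","blue_marker","yellow_marker","release_top","specimen_jar","amber_jar","shell_jar","coral_jar","spare_lid","scale_block"]:
        for o in outline_of(p,t)[:3]:
            if o["conf"]<.2: continue
            c=cloud(p,o["mask"]); print(n,t,round(o["conf"],2),np.round(o["box"]),np.round(np.median(c,0),3) if len(c) else "", np.round(c.min(0),3),np.round(c.max(0),3))
E
```

```text
{'time': 0.0, 'joint_pos': array([ 1.52107659e+00,  3.59395431e-01,  1.10536481e-02, -3.73765318e-04,
       -1.22408288e+00, -2.88114876e-01]), 'qd': array([-0.00094511,  0.00015758,  0.00035487,  0.00156863, -0.00185098,
       -0.0005739 ]), 'tau': array([-4.89119520e-04, -5.82713056e+01,  2.93052810e+01,  6.99779972e+00,
        6.86680040e-03, -1.43165621e-04]), 'tool_pos': array([0.22358044, 0.6364144 , 0.2476106 ]), 'tool_rot': array([ 3.13993159e+00, -1.25854608e-04, -3.37961800e-01]), 'wrist_force': array([ 0.40868626,  0.84983983, -1.60750111]), 'wrist_torque': array([ 0.00396499,  0.01614276, -0.00170463]), 'grip_force': 0.0, 'gripper_width': 0.0878336548589377}
scene stand 0.76 [175. 173. 134. 107.] [ 0.594 -0.073  0.009] [ 0.358 -0.286 -0.003] [0.817 0.086 0.157]
scene turntable 0.85 [183. 173. 116.  85.] [ 0.578 -0.08   0.051] [ 0.405 -0.269  0.004] [0.701 0.049 0.1  ]
scene release_top 0.65 [373. 209.  11.   9.] [0.47  0.26  0.053] [0.456 0.249 0.046] [0.48  0.271 0.056]
scene release_top 0.64 [374. 173.  12.  10.] [0.318 0.257 0.052] [0.27  0.243 0.029] [0.33  0.273 0
[... 1255 characters left out ...]
.252 0.052] [0.299 0.237 0.043] [0.326 0.27  0.056]
side release_top 0.57 [262. 157.   8.   3.] [0.621 0.265 0.052] [0.608 0.253 0.039] [0.637 0.285 0.057]
side specimen_jar 0.61 [299. 196.  24.  35.] [ 0.54  -0.116  0.118] [ 0.516 -0.135 -0.001] [0.694 0.067 0.152]
side amber_jar 0.64 [242. 131.  13.  29.] [0.61  0.378 0.072] [ 0.588  0.361 -0.002] [0.644 0.426 0.116]
side coral_jar 0.64 [344. 284.  32.  47.] [ 0.457 -0.447  0.093] [ 0.437 -0.47  -0.003] [ 0.506 -0.376  0.126]
side spare_lid 0.65 [174. 170.  15.  11.] [0.332 0.418 0.015] [ 0.305  0.39  -0.003] [0.362 0.456 0.023]
side scale_block 0.86 [318. 340.  38.  21.] [ 0.363 -0.479  0.013] [ 0.315 -0.489  0.002] [ 0.416 -0.465  0.018]
```

```bash
python3 - <<'E'
import cv2
a=cv2.imread("pics/scene0.png")[135:305,90:470]; cv2.imwrite("pics/s1.png",cv2.resize(a,None,fx=2.1,fy=2.1,interpolation=3))
E
```

```text
(no output)
```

View pics/s1.png

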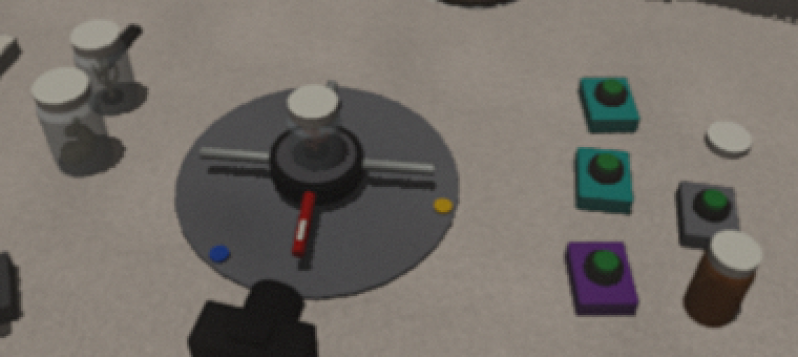

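The red arm points toward the camera at crop (303,225), with blue at lower left (219,254) and yellow at right (443,205). The true release is the grey box with its button at crop (713,203), about (0.499, 0.395), next to the amber jar. The turquoise and purple boxes are decoys.

```bash
cat >> h.py <<'E'
def hsv(p): return cv2.cvtColor(p["frame"],cv2.COLOR_RGB2HSV).astype(int)
def blob(m,near=None):
    n,l,s,c=cv2.connectedComponentsWithStats(m.astype(np.uint8)); i=[k for k in range(1,n) if s[k,4]>=6]
    return sorted([(int(s[k,4]),np.round(c[k],1)) for k in i],key=lambda a:-a[0])[:5],l
def marks(p):
    h=hsv(p);H,S,V=h[...,0],h[...,1],h[...,2]
    for n,m,z in [("blue",(H>105)&(H<126)&(S>140)&(V>50),.014),("yel",(H>18)&(H<32)&(S>140)&(V>80),.014),("red",((H<6)|(H>174))&(S>150)&(V>60),.047),("green",(H>45)&(H<80)&(S>110)&(V>40),.052)]:
        b,l=blob(m)
        for a,c in b: print(n,a,c,np.round(onz(p,c,z)[0],4))
E
python3 - <<'E'
from h import *
for n in ["scene","side"]:
    p=grab_frame(n); print(n); marks(p)
E
```

```text
scene
blue 53 [193.9 255.2] [ 0.7022 -0.1744  0.014 ]
yel 48 [300.5 232.6] [0.5594 0.069  0.014 ]
red 76 [235.9 232.4] [ 0.6296 -0.0857  0.047 ]
red 43 [232.6 250.8] [ 0.6878 -0.075   0.047 ]
green 87 [378.2 258.9] [0.6252 0.2715 0.052 ]
green 76 [430.  229.4] [0.4949 0.3953 0.052 ]
green 69 [379.1 211.5] [0.4647 0.262  0.052 ]
green 51 [381.4 175.6] [0.315  0.2581 0.052 ]
side
blue 28 [360.5 230.1] [ 0.7    -0.1773  0.014 ]
yel 8 [283.9 203.6] [0.5624 0.0661 0.014 ]
green 50 [193.1 191.3] [0.3116 0.2503 0.052 ]
green 42 [231.  176.4] [0.4605 0.2538 0.052 ]
green 38 [267.6 161. ] [0.6194 0.2628 0.052 ]
green 37 [220.6 155.7] [0.4885 0.3857 0.052 ]
```

send_rows:
  commands:
    - {"tx": 40, "ty": -50, "tz": 30}
    - {"tx": 80, "ty": -100, "tz": 60}
    - {"tx": 120, "ty": -160, "tz": 80}
    - {"tx": 160, "ty": -220, "tz": 100}
    - {"tx": 200, "ty": -280, "tz": 100}
    - {"tx": 230, "ty": -340, "tz": 100}
    - {"tx": 250, "ty": -400, "tz": 100}
    - {"tx": 270, "ty": -460, "tz": 100}
    - {"tx": 290, "ty": -520, "tz": 100}
    - {"tx": 300, "ty": -580, "tz": 100}
    - {"tx": 310, "ty": -640, "tz": 100}
    - {"tx": 310, "ty": -680, "tz": 100}
    - {"tx": 310, "ty": -700, "tz": 100}
    - {"tx": 310, "ty": -700, "tz": 100}
    - {"tx": 310, "ty": -700, "tz": 100}
  grip: 255
  force: 20

```text
invalid input at $.commands[0]: expected keys tx, ty, tz, yaw
```

```bash
python3 - <<'E'
from h import *
p=grab_frame("wrist"); save(p,"w1.png"); marks(p); s=read_state(); print(s["time"],s["tool_pos"],s["tool_rot"],s["joint_pos"]); print(-p["R"].T@p["t"])
E
```

```text
yel 6 [113.5 286.8] [0.1546 0.9101 0.014 ]
yel 6 [112.7 292. ] [0.1473 0.9157 0.014 ]
1.35 [0.22370905 0.63681627 0.24856989] [ 3.14158862e+00 -7.34086607e-06 -3.37798565e-01] [ 1.52110564e+00  3.58577758e-01  1.18842205e-02  6.26484398e-06
 -1.22410874e+00 -2.88110006e-01]
[0.30218676 0.60987531 0.38513903]
```

View pics/w1.png

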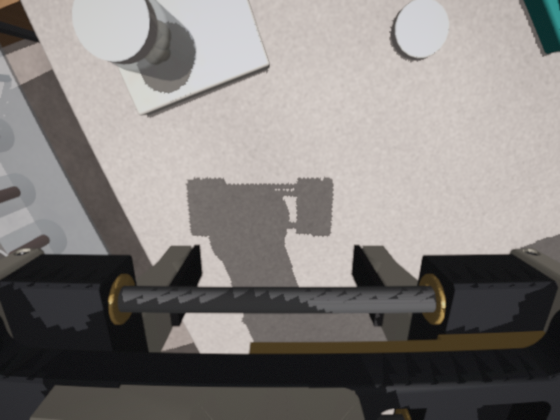

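The move was refused because rows need all keys. The wrist view shows only bare table and the gripper's shadow. Fitting the markers gives a stand centre near (0.552, -0.100), blue at -27° and the red arm at +10°. Next I hover near the push start.

send_rows:
  commands:
    - {"tx": 20, "ty": -30, "tz": 20, "yaw": 0}
    - {"tx": 50, "ty": -75, "tz": 30, "yaw": 0}
    - {"tx": 80, "ty": -120, "tz": 30, "yaw": 0}
    - {"tx": 110, "ty": -165, "tz": 30, "yaw": 0}
    - {"tx": 140, "ty": -212, "tz": 30, "yaw": 0}
    - {"tx": 170, "ty": -257, "tz": 30, "yaw": 0}
    - {"tx": 200, "ty": -303, "tz": 30, "yaw": 0}
    - {"tx": 230, "ty": -348, "tz": 30, "yaw": 0}
    - {"tx": 260, "ty": -394, "tz": 30, "yaw": 0}
    - {"tx": 290, "ty": -439, "tz": 30, "yaw": 0}
    - {"tx": 320, "ty": -485, "tz": 30, "yaw": 0}
    - {"tx": 350, "ty": -530, "tz": 30, "yaw": 0}
    - {"tx": 380, "ty": -576, "tz": 30, "yaw": 0}
    - {"tx": 410, "ty": -621, "tz": 30, "yaw": 0}
    - {"tx": 430, "ty": -650, "tz": 30, "yaw": 0}
    - {"tx": 443, "ty": -671, "tz": 30, "yaw": 0}
    - {"tx": 443, "ty": -671, "tz": 30, "yaw": 0}
    - {"tx": 443, "ty": -671, "tz": 30, "yaw": 0}
  grip: 255
  force: 20

```text
time: 3.6
tool_pos: [0.6664, -0.0336, 0.2786]
tool_rot: [-3.141, 0.0, -0.338]
wrist_force: [0.8, 0.1, -0.3]
gripper_width: 0.0004
grip_force: 0.0
```

```bash
python3 - <<'E'
from h import *
p=grab_frame("wrist"); save(p,"w2.png"); marks(p); s=read_state(); print(s["time"],s["tool_pos"],s["tool_rot"],s["joint_pos"],s["gripper_width"])
for n in ["scene"]:
    p=grab_frame(n); print(n); marks(p)
E
```

```text
blue 228 [371.5 114.3] [ 0.7014 -0.1738  0.014 ]
yel 9 [383.9 340.8] [ 0.3465 -0.1085  0.014 ]
yel 7 [373.1 339.6] [ 0.3552 -0.0921  0.014 ]
red 612 [317.9 179.4] [ 0.6511 -0.0819  0.047 ]
green 310 [ 84.6 277.4] [0.6269 0.2656 0.052 ]
3.65 [ 0.66640593 -0.03338852  0.278788  ] [-3.14131252e+00 -1.13727438e-04 -3.37005183e-01] [ 2.41408933e-01  3.29979359e-01  3.88230417e-02 -1.79979521e-04
 -1.27939164e+00  9.92433913e-01] 0.0007048737618611687
scene
blue 53 [193.9 255.2] [ 0.7022 -0.1744  0.014 ]
red 63 [233.3 248. ] [ 0.6792 -0.0761  0.047 ]
green 95 [378.2 258.6] [0.6243 0.2714 0.052 ]
green 79 [379.  211.9] [0.4663 0.2619 0.052 ]
green 75 [430.  229.4] [0.4949 0.3953 0.052 ]
green 61 [381.3 175.8] [0.316  0.2579 0.052 ]
```

View pics/w2.png

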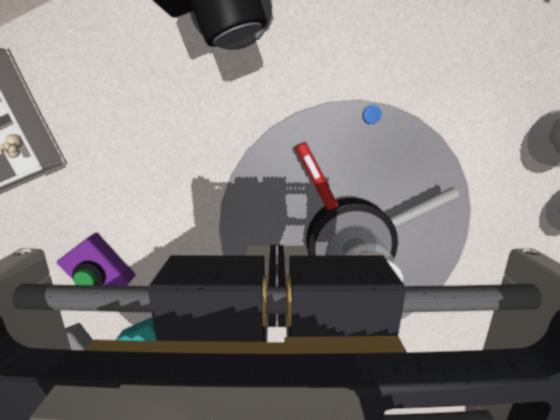

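Blue is at (371,114), the red arm runs from (302,145) to (330,205), and the jar is beside the hub. The positions agree. I descend beside the red arm on its +y side.

send_rows:
  commands:
    - {"tx": 11, "ty": 0, "tz": -40, "yaw": 0}
    - {"tx": 11, "ty": 0, "tz": -85, "yaw": 0}
    - {"tx": 11, "ty": 0, "tz": -130, "yaw": 0}
    - {"tx": 11, "ty": 0, "tz": -170, "yaw": 0}
    - {"tx": 11, "ty": 0, "tz": -200, "yaw": 0}
    - {"tx": 11, "ty": 0, "tz": -220, "yaw": 0}
    - {"tx": 11, "ty": 0, "tz": -227, "yaw": 0}
    - {"tx": 11, "ty": 0, "tz": -227, "yaw": 0}
    - {"tx": 11, "ty": -4, "tz": -227, "yaw": 0}
    - {"tx": 11, "ty": -7, "tz": -227, "yaw": 0}
    - {"tx": 12, "ty": -10, "tz": -227, "yaw": 0}
    - {"tx": 13, "ty": -13, "tz": -227, "yaw": 0}
    - {"tx": 14, "ty": -16, "tz": -227, "yaw": 0}
    - {"tx": 15, "ty": -19, "tz": -227, "yaw": 0}
    - {"tx": 15, "ty": -22, "tz": -227, "yaw": 0}
    - {"tx": 16, "ty": -25, "tz": -227, "yaw": 0}
    - {"tx": 16, "ty": -28, "tz": -227, "yaw": 0}
    - {"tx": 16, "ty": -28, "tz": -227, "yaw": 0}

```text
time: 5.95
tool_pos: [0.6829, -0.0624, 0.0516]
tool_rot: [-3.142, -0.0, -0.338]
wrist_force: [-0.0, 1.6, 0.2]
gripper_width: 0.0004
grip_force: 0.4
```

```bash
python3 - <<'E'
from h import *
p=grab_frame("wrist"); save(p,"w3.png"); marks(p); s=read_state(); print(s["time"],s["tool_pos"],s["wrist_force"])
p=grab_frame("scene"); marks(p)
E
```

```text
blue 1233 [445.8 161.9] [ 0.7022 -0.1738  0.014 ]
yel 6 [356.5 349. ] [ 0.5881 -0.0897  0.014 ]
red 931 [317.9 240. ] [ 0.6953 -0.0884  0.047 ]
6.0 [ 0.68284219 -0.06239485  0.05159625] [-0.43772014  1.14851049 -0.78069246]
blue 53 [193.9 255.2] [ 0.7022 -0.1744  0.014 ]
yel 50 [300.6 232.7] [0.5596 0.0693 0.014 ]
green 94 [378. 259.] [0.6256 0.271  0.052 ]
green 78 [378.9 211.9] [0.4663 0.2616 0.052 ]
green 74 [430.  229.4] [0.4949 0.3953 0.052 ]
green 64 [381.3 175.7] [0.3155 0.2579 0.052 ]
```

View pics/w3.png

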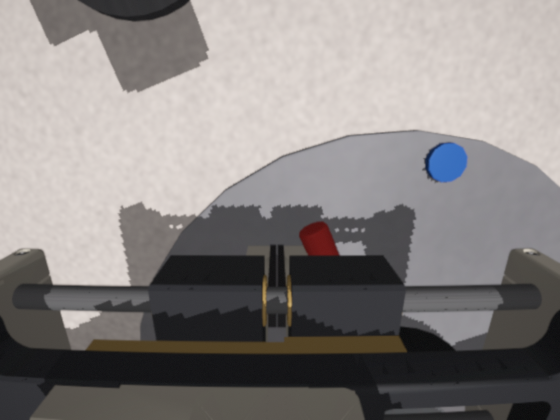

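The red arm tip shows at (315,232) beside the closed fingers and the arm has turned a few degrees, with blue at (446,162). I continue the arc.

send_rows:
  commands:
    - {"tx": 1, "ty": -3, "tz": 0, "yaw": 0}
    - {"tx": 1, "ty": -6, "tz": 0, "yaw": 0}
    - {"tx": 2, "ty": -9, "tz": 0, "yaw": 0}
    - {"tx": 2, "ty": -12, "tz": 0, "yaw": 0}
    - {"tx": 3, "ty": -15, "tz": 0, "yaw": 0}
    - {"tx": 3, "ty": -18, "tz": 0, "yaw": 0}
    - {"tx": 3, "ty": -21, "tz": 0, "yaw": 0}
    - {"tx": 3, "ty": -24, "tz": 0, "yaw": 0}
    - {"tx": 4, "ty": -27, "tz": 0, "yaw": 0}
    - {"tx": 4, "ty": -30, "tz": 0, "yaw": 0}
    - {"tx": 4, "ty": -33, "tz": 0, "yaw": 0}
    - {"tx": 4, "ty": -36, "tz": 0, "yaw": 0}
    - {"tx": 4, "ty": -39, "tz": 0, "yaw": 0}
    - {"tx": 4, "ty": -42, "tz": 0, "yaw": 0}
    - {"tx": 3, "ty": -45, "tz": 0, "yaw": 0}
    - {"tx": 3, "ty": -48, "tz": 0, "yaw": 0}
    - {"tx": 3, "ty": -51, "tz": 0, "yaw": 0}
    - {"tx": 3, "ty": -54, "tz": 0, "yaw": 0}
    - {"tx": 3, "ty": -56, "tz": 0, "yaw": 0}
    - {"tx": 3, "ty": -56, "tz": 0, "yaw": 0}

```text
time: 8.55
tool_pos: [0.6858, -0.1185, 0.0516]
tool_rot: [3.141, -0.0, -0.338]
wrist_force: [-0.0, 0.9, 0.8]
gripper_width: 0.0007
grip_force: 0.1
```

```bash
python3 - <<'E'
from h import *
p=grab_frame("wrist"); save(p,"w4.png"); marks(p); s=read_state(); print(s["time"],s["tool_pos"],s["wrist_force"])
p=grab_frame("side"); marks(p)
E
```

```text
blue 1106 [356.6 196.4] [ 0.7023 -0.1745  0.014 ]
red 421 [321.6 247.6] [ 0.6935 -0.145   0.047 ]
8.6 [ 0.68587735 -0.11850947  0.05166835] [-0.78684157 -0.21828437 -0.11300432]
blue 27 [360.6 230.1] [ 0.7003 -0.1775  0.014 ]
yel 21 [282.6 204.4] [0.5563 0.065  0.014 ]
red 12 [332.5 222.6] [ 0.6213 -0.1263  0.047 ]
green 52 [193.2 191.4] [0.3117 0.2496 0.052 ]
green 46 [230.9 176.7] [0.4594 0.2525 0.052 ]
green 41 [267.4 161.3] [0.6178 0.2616 0.052 ]
green 39 [220.6 155.8] [0.4882 0.3851 0.052 ]
```

View pics/w4.png

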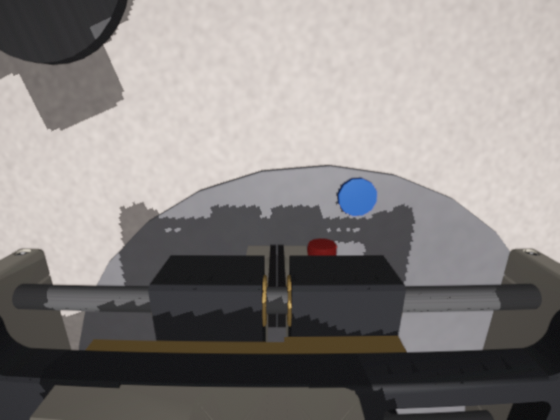

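The red tip at (321,247) is about 8° short of blue at (357,196). I push about 5.5° more, then back off, rise and measure.

send_rows:
  commands:
    - {"tx": 0, "ty": -2.5, "tz": 0, "yaw": 0}
    - {"tx": -1, "ty": -5, "tz": 0, "yaw": 0}
    - {"tx": -1, "ty": -7.5, "tz": 0, "yaw": 0}
    - {"tx": -2, "ty": -10, "tz": 0, "yaw": 0}
    - {"tx": -2, "ty": -12.5, "tz": 0, "yaw": 0}
    - {"tx": -2, "ty": -12.5, "tz": 0, "yaw": 0}
    - {"tx": 2, "ty": -4, "tz": 0, "yaw": 0}
    - {"tx": 8, "ty": 12, "tz": 0, "yaw": 0}
    - {"tx": 10, "ty": 20, "tz": 20, "yaw": 0}
    - {"tx": 5, "ty": 20, "tz": 70, "yaw": 0}
    - {"tx": -5, "ty": 15, "tz": 120, "yaw": 0}
    - {"tx": -20, "ty": 10, "tz": 170, "yaw": 0}
    - {"tx": -30, "ty": 10, "tz": 210, "yaw": 0}
    - {"tx": -40, "ty": 10, "tz": 227, "yaw": 0}
    - {"tx": -40, "ty": 10, "tz": 227, "yaw": 0}
    - {"tx": -40, "ty": 10, "tz": 227, "yaw": 0}

```text
time: 10.65
tool_pos: [0.6453, -0.1077, 0.2767]
tool_rot: [3.141, 0.002, -0.338]
wrist_force: [-0.3, 0.8, -0.5]
gripper_width: 0.0005
grip_force: 0.0
```

```bash
cat >> h.py <<'E'
def redline(p,C,B):
    h=hsv(p);H,S,V=h[...,0],h[...,1],h[...,2]
    m=(((H<6)|(H>174))&(S>130)&(V>50)).astype(np.uint8); m=cv2.morphologyEx(m,cv2.MORPH_CLOSE,np.ones((15,15)))
    n,l,s,c=cv2.connectedComponentsWithStats(m); k=1+np.argmax(s[1:,4]); v,u=np.nonzero(l==k)
    X=onz(p,np.c_[u,v],.045)[:,:2]; mu=X.mean(0); d=np.linalg.svd(X-mu)[2][0] if len(X)<5000 else None
    d=d*np.sign(d@(mu-C)); e=B-mu
    print("n",len(X),"mean",mu,"dir",np.degrees(np.arctan2(d[1],d[0])),"ang via C",np.degrees(np.arctan2(*(mu-C)[::-1])),"blue",np.degrees(np.arctan2(*(B-C)[::-1])),"blue off line mm",1e3*(d[0]*e[1]-d[1]*e[0]),"C off line",1e3*(d[0]*(C-mu)[1]-d[1]*(C-mu)[0]),"extent",(X-mu)@d.T.min() if 0 else np.ptp((X-mu)@d),"ext",np.ptp((X-mu)@np.array([-d[1],d[0]])))
E
python3 - <<'E'
from h import *
C=np.array([.552,-.0995]);B=np.array([.7015,-.1745])
p=grab_frame("wrist"); save(p,"w5.png"); marks(p); redline(p,C,B); s=read_state(); print(s["time"],s["tool_pos"])
p=grab_frame("scene"); marks(p); redline(p,C,B)
E
```

```text
blue 212 [311.7 117.2] [ 0.7013 -0.174   0.014 ]
yel 8 [196.9 349.2] [0.4126 0.1149 0.014 ]
red 643 [301. 174.] [ 0.6432 -0.1381  0.047 ]
n 896 mean [ 0.64694829 -0.14034671] dir -23.40342945546414 ang via C -23.277351696518757 blue -26.64164976715587 blue off line mm -9.675436234675955 C off line -0.2274442344314745 extent 0.0918756826648546 ext 0.016999193229591442
10.7 [ 0.6453355  -0.10777763  0.27636126]
blue 54 [193.9 255.3] [ 0.7025 -0.1743  0.014 ]
red 97 [210.2 236.7] [ 0.6599 -0.1434  0.047 ]
red 28 [223.9 224.4] [ 0.6118 -0.1241  0.047 ]
green 89 [378.1 258.9] [0.6253 0.2712 0.052 ]
green 74 [378.9 211.8] [0.4659 0.2616 0.052 ]
green 74 [430.  229.4] [0.4949 0.3953 0.052 ]
green 61 [381.2 175.9] [0.3165 0.2576 0.052 ]
n 153 mean [ 0.64515805 -0.13862346] dir -22.442095548099505 ang via C -22.780876431787693 blue -26.64164976715587 blue off line mm -11.650949406467163 C off line 0.5974296416015532 extent 0.09569118960496906 ext 0.017965934010237623
```

View pics/w5.png

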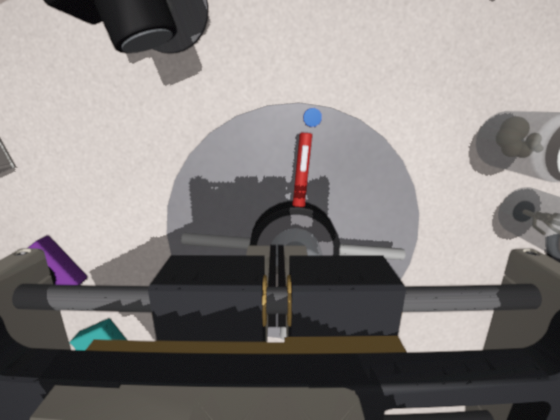

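The red arm, (305,135) to (298,205), points just left of blue at (312,117), about 3.4° short. I go back down and push about 8 mm past the last contact.

send_rows:
  commands:
    - {"tx": 44, "ty": 10, "tz": -40, "yaw": 0}
    - {"tx": 50, "ty": 12, "tz": -90, "yaw": 0}
    - {"tx": 50, "ty": 12, "tz": -140, "yaw": 0}
    - {"tx": 50, "ty": 12, "tz": -190, "yaw": 0}
    - {"tx": 46, "ty": 8, "tz": -220, "yaw": 0}
    - {"tx": 44, "ty": 0, "tz": -227, "yaw": 0}
    - {"tx": 42, "ty": -8, "tz": -227, "yaw": 0}
    - {"tx": 40, "ty": -14, "tz": -227, "yaw": 0}
    - {"tx": 38, "ty": -19, "tz": -227, "yaw": 0}
    - {"tx": 38, "ty": -22, "tz": -227, "yaw": 0}
    - {"tx": 37, "ty": -25, "tz": -227, "yaw": 0}
    - {"tx": 36, "ty": -28, "tz": -227, "yaw": 0}
    - {"tx": 36, "ty": -30.5, "tz": -227, "yaw": 0}
    - {"tx": 36, "ty": -30.5, "tz": -227, "yaw": 0}
    - {"tx": 40, "ty": -20, "tz": -227, "yaw": 0}
    - {"tx": 46, "ty": -4, "tz": -227, "yaw": 0}
    - {"tx": 46, "ty": 0, "tz": -190, "yaw": 0}
    - {"tx": 36, "ty": 0, "tz": -130, "yaw": 0}
    - {"tx": 15, "ty": 0, "tz": -70, "yaw": 0}
    - {"tx": 0, "ty": 0, "tz": -10, "yaw": 0}

```text
time: 13.25
tool_pos: [0.6452, -0.107, 0.2699]
tool_rot: [3.141, 0.0, -0.337]
wrist_force: [0.3, -0.0, 0.1]
gripper_width: 0.0005
grip_force: 0.0
```

send_rows:
  commands:
    - {"tx": 0, "ty": 0, "tz": 10, "yaw": 0}
    - {"tx": 0, "ty": 0, "tz": 10, "yaw": 0}

```text
time: 13.5
tool_pos: [0.6462, -0.1072, 0.279]
tool_rot: [-3.14, -0.002, -0.337]
wrist_force: [0.3, 0.1, -1.0]
gripper_width: -0.0001
grip_force: 0.0
```

```bash
python3 - <<'E'
from h import *
C=np.array([.552,-.0995]);B=np.array([.7015,-.1745])
p=grab_frame("wrist"); save(p,"w6.png"); marks(p); redline(p,C,B); s=read_state(); print(s["time"],s["tool_pos"])
p=grab_frame("scene"); redline(p,C,B)
E
```

```text
blue 203 [312.4 118.6] [ 0.7013 -0.1741  0.014 ]
red 614 [306.4 175.7] [ 0.6404 -0.1433  0.047 ]
n 882 mean [ 0.64409228 -0.14609315] dir -26.960903367027864 ang via C -26.836661737197343 blue -26.64164976715587 blue off line mm 0.7081624941895626 C off line -0.22379887652607122 extent 0.0923575502681056 ext 0.016311893951361418
13.55 [ 0.64569977 -0.10733476  0.27721575]
n 166 mean [ 0.64195571 -0.14384088] dir -26.37895977756868 ang via C -26.239562076368422 blue -26.64164976715587 blue off line mm -1.0108437449804775 C off line -0.2440009215959535 extent 0.09641012785560146 ext 0.018791742348353777
```

Aligned to about 1 mm in both views. Next I move to the grey release box.

send_rows:
  commands:
    - {"tx": -10, "ty": 20, "tz": 5, "yaw": 0}
    - {"tx": -28, "ty": 60, "tz": 5, "yaw": 0}
    - {"tx": -46, "ty": 100, "tz": 5, "yaw": 0}
    - {"tx": -65, "ty": 140, "tz": 5, "yaw": 0}
    - {"tx": -83, "ty": 180, "tz": 5, "yaw": 0}
    - {"tx": -102, "ty": 220, "tz": 5, "yaw": 0}
    - {"tx": -120, "ty": 260, "tz": 5, "yaw": 0}
    - {"tx": -139, "ty": 300, "tz": 5, "yaw": 0}
    - {"tx": -157, "ty": 340, "tz": 5, "yaw": 0}
    - {"tx": -175, "ty": 380, "tz": 5, "yaw": 0}
    - {"tx": -194, "ty": 420, "tz": 5, "yaw": 0}
    - {"tx": -212, "ty": 460, "tz": 5, "yaw": 0}
    - {"tx": -230, "ty": 500, "tz": 5, "yaw": 0}
    - {"tx": -240, "ty": 520, "tz": 5, "yaw": 0}
    - {"tx": -245, "ty": 530, "tz": 5, "yaw": 0}
    - {"tx": -245, "ty": 530, "tz": 5, "yaw": 0}
    - {"tx": -245, "ty": 530, "tz": 5, "yaw": 0}

```text
time: 15.72
tool_pos: [0.4012, 0.4209, 0.2832]
tool_rot: [3.141, -0.0, -0.339]
wrist_force: [0.8, -0.6, 0.4]
gripper_width: 0.0004
grip_force: 0.0
```

```bash
python3 - <<'E'
from h import *
p=grab_frame("wrist"); save(p,"w7.png"); marks(p); s=read_state(); print(s["time"],s["tool_pos"])
for o in outline_of(p,"amber_jar")[:1]+outline_of(p,"release_top"):
    c=cloud(p,o["mask"]); print(o["conf"],o["box"],np.median(c,0))
C=np.array([.552,-.0995]);B=np.array([.7015,-.1745])
p=grab_frame("scene"); redline(p,C,B)
E
```

```text
green 558 [388.4  86.2] [0.4636 0.2636 0.052 ]
green 463 [417.6 201.8] [0.3155 0.26   0.052 ]
green 452 [270.7 101.5] [0.4918 0.3969 0.052 ]
15.775 [0.40126261 0.42089594 0.28325162]
0.86 [204.5, 0.0, 52.6, 26.5] [0.59402962 0.40430004 0.05013935]
0.82 [374.4, 76.0, 28.8, 24.2] [0.46356129 0.2641834  0.05198536]
0.75 [402.9, 188.7, 28.7, 21.7] [0.31619165 0.25990449 0.05171852]
0.58 [257.1, 86.2, 26.1, 31.4] [0.49313411 0.39645213 0.05227832]
n 161 mean [ 0.64273783 -0.14465882] dir -26.105642001204124 ang via C -26.458821582791085 blue -26.64164976715587 blue off line mm -0.93993470522016 C off line 0.6247581626098453 extent 0.09568241736665414 ext 0.018307905704514682
```

View pics/w7.png

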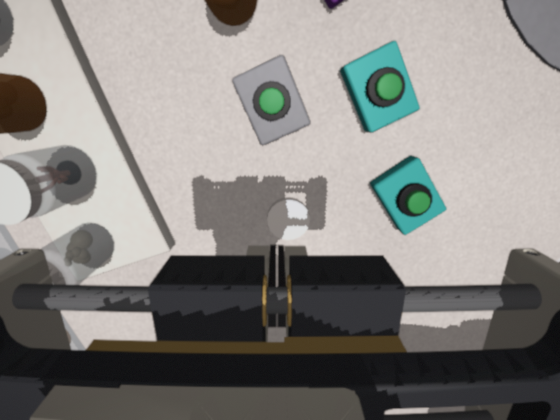

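The grey box's green button is at (271,101), world (0.4925, 0.3965). The amber jar is at the top and clear. I hover 16 mm above it, then press.

send_rows:
  commands:
    - {"tx": 30, "ty": -8, "tz": 0, "yaw": 0}
    - {"tx": 70, "ty": -18, "tz": -20, "yaw": 0}
    - {"tx": 91, "ty": -24.5, "tz": -60, "yaw": 0}
    - {"tx": 91, "ty": -24.5, "tz": -110, "yaw": 0}
    - {"tx": 91, "ty": -24.5, "tz": -150, "yaw": 0}
    - {"tx": 91, "ty": -24.5, "tz": -180, "yaw": 0}
    - {"tx": 91, "ty": -24.5, "tz": -193, "yaw": 0}
    - {"tx": 91, "ty": -24.5, "tz": -193, "yaw": 0}
    - {"tx": 91, "ty": -24.5, "tz": -193, "yaw": 0}

```text
time: 17.05
tool_pos: [0.4925, 0.398, 0.0917]
tool_rot: [-3.14, -0.001, -0.338]
wrist_force: [-0.6, 0.1, 1.3]
gripper_width: 0.0002
grip_force: 0.0
```

send_rows:
  commands:
    - {"tx": 0, "ty": -1, "tz": -10, "yaw": 0}
    - {"tx": 0, "ty": -1, "tz": -16, "yaw": 0}
    - {"tx": 0, "ty": -1, "tz": -20, "yaw": 0}
    - {"tx": 0, "ty": -1, "tz": -22, "yaw": 0}
    - {"tx": 0, "ty": -1, "tz": -24, "yaw": 0}
    - {"tx": 0, "ty": -1, "tz": -24, "yaw": 0}

```text
time: 17.8
tool_pos: [0.4918, 0.3963, 0.0681]
tool_rot: [-3.141, -0.001, -0.337]
wrist_force: [-6.5, -3.3, 16.7]
gripper_width: 0.0002
grip_force: 8.5
```

It bottomed out: the tip is at 46 mm and the force is well over 5 N. Now I retract.

send_rows:
  commands:
    - {"tx": 0, "ty": 0, "tz": 4, "yaw": 0}
    - {"tx": 0, "ty": 0, "tz": 15, "yaw": 0}
    - {"tx": 0, "ty": 0, "tz": 50, "yaw": 0}
    - {"tx": 0, "ty": 0, "tz": 100, "yaw": 0}
    - {"tx": -20, "ty": 5, "tz": 150, "yaw": 0}
    - {"tx": -70, "ty": 20, "tz": 200, "yaw": 0}
    - {"tx": -91, "ty": 25, "tz": 217, "yaw": 0}
    - {"tx": -91, "ty": 25, "tz": 217, "yaw": 0}
    - {"tx": -91, "ty": 25, "tz": 217, "yaw": 0}

```text
time: 18.92
tool_pos: [0.4007, 0.4211, 0.2828]
tool_rot: [3.141, 0.0, -0.337]
wrist_force: [-0.1, -0.7, 0.2]
gripper_width: 0.0002
grip_force: 0.0
```

```bash
python3 - <<'E'
from h import *
C=np.array([.552,-.0995]);B=np.array([.7015,-.1745])
p=grab_frame("wrist"); h=hsv(p); m=(h[...,0]>45)&(h[...,0]<80)&(h[...,1]>110)&(h[...,2]>40); m[:,:240]=0; m[:,300:]=0; m[150:]=0
print("button z",np.median(cloud(p,m)[:,2])); print(read_state()["time"],read_state()["wrist_force"])
p=grab_frame("scene"); redline(p,C,B); save(p,"s9.png")
a=p["frame"][135:305,90:470,::-1]; cv2.imwrite("pics/s10.png",cv2.resize(a,None,fx=2.1,fy=2.1,interpolation=3))
E
```

```text
button z 0.05229509053285647
18.975 [0.22226924 0.06995815 0.10919622]
n 160 mean [ 0.64243436 -0.14441448] dir -25.92327558347297 ang via C -26.41142419616009 blue -26.64164976715587 blue off line mm -1.2367602258302017 C off line 0.860265187940995 extent 0.09646404445606148 ext 0.017990632998159783
```

View pics/s10.png

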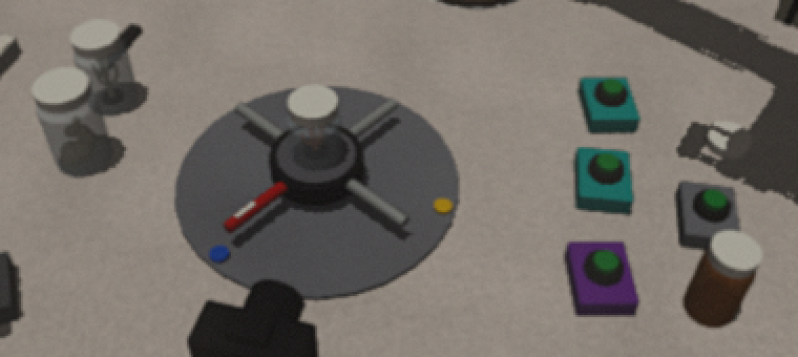

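The red arm, tip at (230,225), points at blue (219,254). The jar is upright on the hub, the green button at (713,203) is back up at 52 mm, and the bystanders have not moved.

```bash
python3 -c "
from rig import *
print(hand_in())"
```

```text
the job is handed in; nothing more can be done
None
```

The job is handed in with no verdict returned: the red arm lines up with the blue marker to about 1 mm, the green button was pressed fully and is back up, and the specimen jar still stands upright on the turntable.

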